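Reverse the bench lathe

TASK

The small bench lathe is to turn the other way for sanding; its drive is switched on, with the spindle waiting for the foot pedal. With the closed fingertips press the red stop key fully down so that it latches, then, only while the drive is stopped, tip the black direction rocker fully over to its other side, and last press the green start key fully down so that it latches and the red key comes up again. Touch the lathe with nothing but the fingers, pick nothing up, leave the loose things around it where they are, and finish clear of everything.

Things in the scene. Friction and masses are not known exactly. Their poses are not given: they have to be found in the camera images.
- lathe: small green bench lathe, fixed, 450 mm long. Origin on the bench top under the middle of its headstock (118 x 150 mm, 105 mm high in front, 127 mm behind); z up, y along the spindle to the operator's left, x away from the operator; chuck, turned blank and tailstock (lever knob up to 132 mm high) lie to -y
- panel_centre (a point): middle of the control panel (aluminium plate on top of the headstock, sloping 10 degrees down to the operator), on its face, 117 mm above the bench; z is the panel's normal, y the lathe's y. Red key at (-27, +28) mm, green at (-27, -28), in bezels 3 mm high; rocker pivot at (+27, 0), its frame 3 mm high
- stop_key (a joint): m; red stop key, travel 7 mm along the panel's normal: 0 = up (its start), 0.007 = fully down and latched (drive stopped). Over-centre spring: about 5 N to push, past half travel it snaps home by itself and stays. Linked to the start key: when one goes down the other comes up
- start_key (a joint): m; green start key: 0 = fully down and latched (drive on, its start), 0.007 = fully up (drive stopped). Always equals joint stop_key; about 5 N to push down
- direction_rocker (a joint): rad; black rocker 26 mm wide, 52 mm long along the lathe's y, ends at +y and -y. +0.2 = the left (+y) end stands up, -0.2 = the right (-y) end stands up; it starts in either of the two. About 5 N on the raised end's ribs tips it; past the middle (0) it snaps over by itself and stays; rigid end stops. The raised end shows an orange stripe on its end face
- stop_key_top (a point): centre of the red key's top, diameter 28 mm (flat part 20 mm); moves with the key; its z axis is the panel's normal, x and y along the panel. 13 mm above the panel when up, 6 mm when down
- start_key_top (a point): centre of the green key's flat top, diameter 26 mm; moves with the key; same axes. 13 mm above the panel when up, 6 mm when down
- rocker_left_pad (a point): ribbed left (+y) half of the rocker, on its surface 18 mm from the pivot; about 13 mm above the panel when raised, 6 mm when tipped down (7 mm travel along the panel's normal). Its axes turn with the rocker
- rocker_right_pad (a point): the same on the right (-y) half
- sanding_block: loose cork sanding block 46 x 86 x 27 mm in front of the lathe; origin under its centre
- cork_big: loose turned stopper, 33 mm wide, 26 mm high, in front of the lathe; origin under its centre
- cork_small: loose cork stopper, 22 mm wide, 20 mm high, in front of the lathe to the left; origin under its centre
- polish_tin: loose flat round tin, 61 mm wide, 23 mm high, in front of the lathe's bed; origin under its centre
- bit_block: loose beech block with burrs, 45 x 85 x 73 mm, behind the headstock; origin under its centre
- nut_jar: loose glass jar with a red lid, 51 mm wide, 72 mm high, behind the bed; origin under its centre

How it is judged:
On the way, in this order (a step that is already met when the one before it is completed fails the run):
1. the red stop key is down and latched, the green key up, the rocker still as it was (value of joint each of stop_key, start_key above 0.006 m and distance of each of rocker_left_pad, rocker_right_pad from where it was at the start of the episode below 0.002 m), for 0.2 s.
2. with the stop key still down, the rocker lies fully over on its other side (value of joint stop_key above 0.006 m and distance of each of rocker_left_pad, rocker_right_pad from where it was at the start of the episode above 0.006 m), for 0.2 s.
3. the green start key is down and latched, the red key up, the rocker still over (value of joint each of stop_key, start_key below 0.001 m and distance of each of rocker_left_pad, rocker_right_pad from where it was at the start of the episode above 0.006 m), for 0.2 s.
At the end, for the whole second after the job is handed in: The green start key is down and the red stop key up (each within 1 mm), both rocker pads have moved more than 6 mm from where they began (the rocker lies on its other side), and every loose thing is within 15 mm of its start (all of step 3 and distance of each of sanding_block, cork_big, cork_small, polish_tin, bit_block, nut_jar from where it was at the start of the episode below 0.015 m); the robot touches nothing.
It fails at once if the direction rocker is moved through its middle while the drive is on (start key not up) (value of joint direction_rocker between -0.08 and 0.08 rad and value of joint stop_key below 0.003 m).
It fails at once if the arm or the gripper's body, not the fingers, presses on the lathe (contact force between the arm and lathe above 2 N).
It fails at once if a loose thing is lifted, carried or pushed more than 15 mm (distance of any of sanding_block, cork_big, cork_small, polish_tin, bit_block, nut_jar from where it was at the start of the episode above 0.015 m).
It also fails if it takes over 35 s, if anything falls off the work surface, if the arm or the gripper's body presses on something with over 40 N, if the wrist force passes 120 N, or if a joint passes its speed limit or range.

ROBOT

A 6-joint arm with a two-finger parallel gripper is mounted at the origin on a cart in front of the work surface, level with it; the furniture and walls round the work are solid. World frame = base frame: x ahead of the robot, y to its left, z up, the work surface at z = 0. Lengths are in m, angles in rad, forces in N, time in s.
With the tool pointing down it reaches from about 0.4 to 0.825 m from the base axis. Payload 7 kg.
Tool frame: the origin (TCP) lies on the centre line of the jaws, within the pads' length; the fingertips stand 19 mm ahead of it and the grasp point (between the pads) is the TCP (ctrl.tips_ahead is the distance from the TCP to the fingertips, in m); z points along the fingers, y is the line along which they close (so a half turn about z gives the same grasp; the last joint's range is limited). The gripper opens to 85 mm and grips with 20 to 120 N. Pads are 22 mm wide; open, the fingers measure 114 mm over their backs; the gripper's body (76 mm by 85 mm) begins 54 mm behind the grasp point. The pads swing forward as they close: fully open they stand 13 mm farther back than shut.
Start: joints at [1.61, 0.359, 0.012, 0, -1.224, -0.288], TCP at [0.166, 0.654, 0.25] pointing down, gripper open.
Joint ranges: [-3.07, 3.07], [-1.43, 2.12], [-1.02, 1.25], [-3.03, 1.67], [-3.05, -0], [-3.03, 3.03]. Speed limits (rad/s): [2.39, 2.39, 3.01, 3.14, 3.14, 3.14].

INTERFACE

Orientations are given as [roll, pitch, yaw] about the fixed x, y, z axes, in that order (R = Rz(yaw) Ry(pitch) Rx(roll)).
In Python, from station import get_obs, optics, ctrl gives the robot as it stands.
- The arm moves only by the tool play_rows, never from a script. Its arguments are lists of equal length, an entry for each row: "jaw": the closure, from -1 (fully open) to 1 (shut); "travel": the shift along the world's x, y, z normalised to -1 to 1, where 1 is 25 cm, a list of three; "dr": the turn, a rotation vector about the world's x, y, z normalised to -1 to 1, where 1 is pi rad, a list of three. In form: {"jaw": [jaw, ...], "travel": [[dx, dy, dz], ...], "dr": [[ax, ay, az], ...]}. A call has 1 to 5 rows; each row is the pose to reach, as a shift and turn from the pose commanded when the call began, turning the shorter way round; what a row does not reach only later rows make up. A row lasts 1/12 s, in which the tool goes at most 41.7 mm and 7.16 degrees, less where a joint would pass 70% of its speed; a pose out of reach is approached as far as the arm can. A call with a number of a shift or a turn outside -1 to 1 is refused whole. A call with a gripper value outside its range is refused whole. The fingers move at their own pace and stop on an object; "grip_force" is the grip in N (left out, the last holds). Time passes only in rows, so rows that repeat a pose let the fingers close. It gives the time, the measured TCP pose, the force, the opening and the grip force at its end, in the units of the state.
- get_obs(): the state, without advancing time (a new reading comes with each control period).
- optics.capture(name): name is "scene" or "top" or "wrist"; returns (picture, depth): 400x640x3 uint8, red, green, blue; 400x640 float32, m along the optical axis (not along the pixel's ray), 0 where there is no reading.
- optics.camera_info(name): a dict with "K" (3x3 intrinsics, pixels), "k1" (the pictures are not rectified: a ray, as slopes to the right and down, at radius r is drawn at 1 + k1 r^2 times it, then the intrinsics apply), "T" (4x4, takes a point from camera to world coordinates). Camera axes: x right, y up, looking along -z (the intrinsics and any distortion apply to the point x, -y, -z); pixel columns grow to the right and rows downward; lengths in m; the calibration is good to about 2 mm. A picture is of the moment at which its call begins: read the wrist's pose just before it. camera_info takes no time and is no camera call; for the wrist camera it gives the pose at the moment of the call.
- ctrl.sign_off(): hands the job in; it is judged then, once.
Trained networks look in the newest picture that a camera, given by its name, has taken for a name from the list of things; names that differ only in an ending like _2 or _b are one class to them, and where a whole thing is asked for, a point or a joint stands for the part that bears it (a point fixed in the world has none). Each returns a list of dicts, best first, with "p" (0 to 1); they miss things now and then, are a little off and sometimes report something else, mostly with a low value. They report only what shows in the picture. A call takes as long as a camera call.
- optics.recognise(camera, thing): "xy" ([column, row] in pixels, amid what is visible of it).
The state is a dict: "t": time; "joint_pos": joint angles; "qvel": joint speeds; "tau": joint torques, N m; "tool_pos": TCP position; "tool_rot": TCP orientation; "force": force on the tool from outside, world axes, zero at the start; "moment": the same for the moment, N m; "grip_width": opening from 0.0 (shut) to 1.0 (fully open); "gripper_force": force on a finger pad.
Only numpy, scipy, OpenCV 4.12 (cv2) and the standard library are available. Lean on these libraries where they do the work, as an engineer would, in place of code of your own. Each camera call takes 0.05 s, during which the arm holds its last target. There are 200 camera calls.

## Working session

There is one attempt and no reset: what is moved stays moved. The work goes in short steps, Python scripts to look and compute and a tool call to move; the robot and the scene stay as the last step left them, time stands still between calls to the robot, and variables do not carry over. Pictures are saved under pics/ and viewed, at most 10 in all, crops included, and the job is handed in when it is done.

Besides the shell and the picture viewer there is one more tool, called as name(argument=value, ...) on one line, values as JSON. play_rows: Moves the arm, as the interface text tells. Its arguments: {"type":"object","properties":{"jaw":{"type":"array"},"travel":{"type":"array"},"dr":{"type":"array"},"grip_force":{"type":"number"}},"required":["jaw","travel","dr"]}

```bash
mkdir -p pics; cat > h.py <<'E'
import numpy as np, cv2
from station import get_obs, optics, ctrl
def unproj(cam,xy,depth,info=None):
    i=info or optics.camera_info(cam);K=np.array(i["K"]);T=np.array(i["T"])
    u=(xy[0]-K[0,2])/K[0,0];v=(xy[1]-K[1,2])/K[1,1]
    a,b=u,v
    for _ in range(20):
        s=1+i["k1"]*(a*a+b*b);a,b=u/s,v/s
    d=np.asarray(depth)
    return (T@np.array([a*d,-b*d,-d,1.0]))[:3]
def proj(cam,P,info=None):
    i=info or optics.camera_info(cam);K=np.array(i["K"]);T=np.array(i["T"])
    p=np.linalg.inv(T)@np.r_[P,1]
    a,b=p[0]/-p[2],-p[1]/-p[2];s=1+i["k1"]*(a*a+b*b)
    return np.array([K[0,0]*a*s+K[0,2],K[1,1]*b*s+K[1,2]])
E
python3 - <<'E'
from h import *
ims={}
o=get_obs();print(o["t"],o["tool_pos"],o["tool_rot"],o["grip_width"])
for c in ["scene","top","wrist"]:
    im,d=optics.capture(c);ims[c]=im;cv2.imwrite(f"pics/{c}0.png",im[:,:,::-1]);np.save(f"{c}0.npy",d)
    print(c,np.round(optics.camera_info(c)["T"],3).tolist())
    for n in ["lathe","stop_key_top","start_key_top","rocker_left_pad","rocker_right_pad","panel_centre","bit_block"]:
        for r in optics.recognise(c,n)[:2]:
            x,y=r["xy"];dd=d[int(round(y)),int(round(x))]
            print(c,n,np.round(r["xy"],1),round(r["p"],2),np.round(unproj(c,r["xy"],dd),4))
E
```

```text
0.0 [0.16612109 0.65378065 0.24936475] [ 3.13996094e+00 -1.63032800e-04 -2.48864468e-01] 0.9992846014549636
scene [[-0.705, 0.529, -0.473, 0.108], [-0.709, -0.514, 0.482, 0.521], [0.012, 0.675, 0.738, 0.791], [0.0, 0.0, 0.0, 1.0]]
scene lathe [303.4 182.2] 0.71 [0.5931 0.079  0.1203]
scene lathe [290.  197.4] 0.6 [0.5776 0.1358 0.1224]
scene stop_key_top [289.4 196.1] 0.63 [0.5803 0.135  0.1241]
scene start_key_top [361.1 256.5] 0.57 [0.3946 0.0845 0.0233]
scene rocker_left_pad [279.  174.3] 0.67 [0.6462 0.1089 0.1296]
scene rocker_right_pad [281.9 173.1] 0.57 [0.6445 0.1012 0.1296]
scene rocker_right_pad [302.6 147.1] 0.31 [ 0.7448 -0.0595  0.0538]
scene panel_centre [288.8 185.4] 0.83 [0.6129 0.1081 0.1156]
scene bit_block [257.6 173.7] 0.72 [0.7647 0.0911 0.0362]
scene bit_block [301.4 181.6] 0.36 [0.5974 0.0815 0.121 ]
top [[0.013, 0.992, -0.128, 0.433], [-1.0, 0.014, 0.013, 0.063], [0.015, 0.127, 0.992, 0.953], [0.0, 0.0, 0.0, 1.0]]
top lathe [315.7 163. ] 0.73 [0.6216 0.0455 0.1141]
top stop_key_top [277. 180.] 0.6 [0.5793 0.1319 0.123 ]
top start_key_top [213.1 276.1] 0.5 [0.3582 0.2902 0.0165]
top rocker_left_pad [290.9 152.3] 0.73 [0.6414 0.1017 0.1305]
top rocker_right_pad [289.3 151.2] 0.5 [0.6433 0.1052 0.1328]
top rocker_right_pad [315.1 161. ] 0.32 [0.6257 0.047  0.1163]
top panel_centre [287.6 163.6] 0.73 [0.6189 0.1094 0.1149]
top bit_block [291.9 124.6] 0.63 [0.7427 0.1059 0.0189]
wrist [[-0.245, 0.93, 0.273, 0.236], [-0.969, -0.235, -0.069, 0.636], [-0.0, -0.282, 0.96, 0.373], [0.0, 0.0, 0.0, 1.0]]
```

```bash
python3 - <<'E'
import cv2,numpy as np
a=cv2.imread("pics/top0.png")[110:240,220:370];b=cv2.imread("pics/scene0.png")[110:240,220:370]
cv2.imwrite("pics/a.png",np.vstack([cv2.resize(a,(600,300),interpolation=2)[:, :],cv2.resize(b,(600,300),interpolation=2)]) if 0 else np.hstack([cv2.resize(x,None,fx=2.66,fy=2.66,interpolation=2) for x in (a,b)]))
E
```

```text
(no output)
```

View pics/a.png

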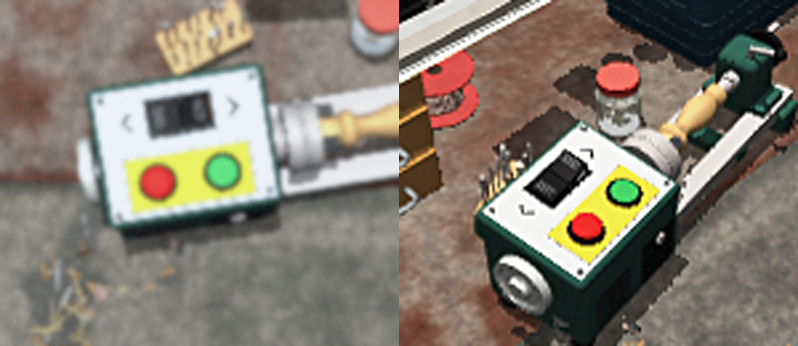

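View pics/scene0.png

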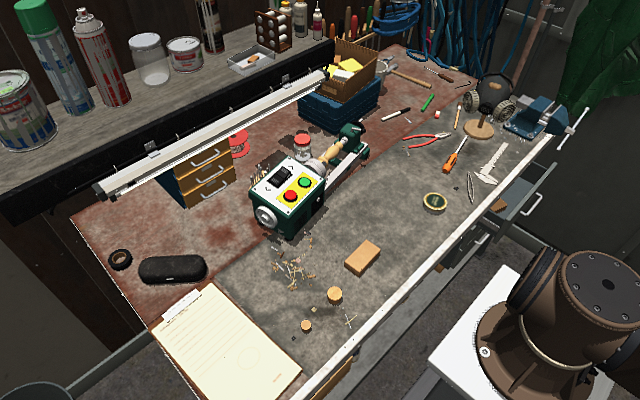

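The views show the headstock with red key at top pixel (279,178), green at (303,174) and rocker at (288,153), so the lathe is yawed roughly +10°. I'll close the jaw and go over it for a wrist view.

play_rows(jaw=[1,1,1,1,1], travel=[[0.45,-0.55,0.03],[0.45,-0.55,0.03],[0.45,-0.55,0.03],[0.45,-0.55,0.03],[0.45,-0.55,0.03]], dr=[[0,0,0],[0,0,0],[0,0,0],[0,0,0],[0,0,0]])

```text
t: 1.62
tool_pos: [0.2811, 0.5128, 0.2587]
tool_rot: [-3.141, -0.0, -0.251]
force: [0.1, -0.4, -0.1]
grip_width: 0.298
gripper_force: 0.0
```

play_rows(jaw=[1,1,1,1,1], travel=[[0.45,-0.55,0.03],[0.45,-0.55,0.03],[0.45,-0.55,0.03],[0.45,-0.55,0.03],[0.45,-0.55,0.03]], dr=[[0,0,0],[0,0,0],[0,0,0],[0,0,0],[0,0,0]])

```text
t: 2.03
tool_pos: [0.3933, 0.3756, 0.2661]
tool_rot: [-3.141, -0.0, -0.251]
force: [-0.4, 0.0, 0.6]
grip_width: 0.002
gripper_force: 0.0
```

play_rows(jaw=[1,1,1,1,1], travel=[[0.45,-0.55,0.03],[0.45,-0.55,0.03],[0.45,-0.55,0.03],[0.45,-0.55,0.03],[0.45,-0.55,0.03]], dr=[[0,0,0],[0,0,0],[0,0,0],[0,0,0],[0,0,0]])

```text
t: 2.45
tool_pos: [0.5061, 0.2383, 0.2732]
tool_rot: [3.141, -0.001, -0.251]
force: [-1.4, 0.9, -0.6]
grip_width: -0.0
gripper_force: 0.0
```

play_rows(jaw=[1,1,1,1,1], travel=[[0.45,-0.55,0.03],[0.45,-0.55,0.03],[0.45,-0.55,0.03],[0.45,-0.55,0.03],[0.45,-0.55,0.03]], dr=[[0,0,0],[0,0,0],[0,0,0],[0,0,0],[0,0,0]])

```text
t: 2.87
tool_pos: [0.6189, 0.1005, 0.28]
tool_rot: [3.141, -0.0, -0.252]
force: [0.8, 0.5, -0.3]
grip_width: 0.0
gripper_force: 0.0
```

```bash
python3 - <<'E'
from h import *
o=get_obs();print(o["tool_pos"],o["tool_rot"],ctrl.tips_ahead)
info=optics.camera_info("wrist")
im,d=optics.capture("wrist");cv2.imwrite("pics/w1.png",im[:,:,::-1]);np.save("w1.npy",d)
import pickle;pickle.dump(info,open("w1.pkl","wb"))
for n in ["stop_key_top","start_key_top","rocker_left_pad","rocker_right_pad","panel_centre"]:
    for r in optics.recognise("wrist",n)[:2]:
        x,y=r["xy"];dd=np.median(d[int(y)-1:int(y)+3,int(x)-1:int(x)+3])
        print(n,np.round(r["xy"],1),round(r["p"],2),np.round(unproj("wrist",r["xy"],dd,info),4))
E
```

```text
[0.61885161 0.10053258 0.28003413] [ 3.14063120e+00 -4.04163459e-04 -2.51551186e-01] 0.019
stop_key_top [296.5 223.7] 0.58 [0.5878 0.1282 0.1252]
stop_key_top [298.5 171.3] 0.31 [0.6426 0.1108 0.1275]
start_key_top [343.6 202.4] 0.97 [0.5961 0.0737 0.1175]
rocker_left_pad [301.8 168.6] 0.72 [0.6448 0.1067 0.1297]
rocker_right_pad [301.  165.4] 0.84 [0.6482 0.1066 0.1301]
rocker_right_pad [371.6 140.2] 0.63 [0.6498 0.0263 0.0883]
panel_centre [313.4 185.2] 0.65 [0.6224 0.1005 0.1168]
```

View pics/w1.png

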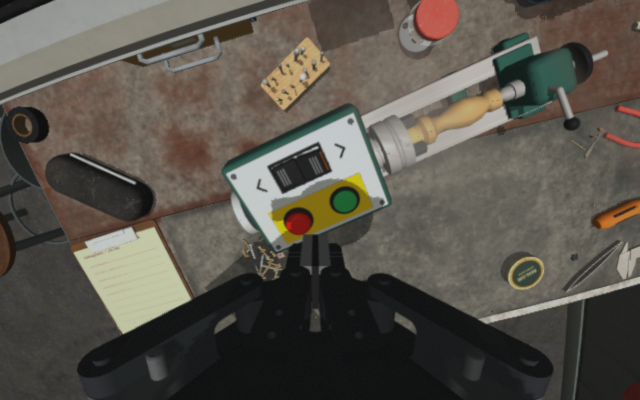

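Wrist view shows red key (298,221), green (344,201), rocker about (300,167), closed tips at (313,240). Now I fit the lathe's pose from the depth and colours.

```bash
python3 - <<'E'
from h import *
import pickle
info=pickle.load(open("w1.pkl","rb"))
def ana(cam,im,d,info,box):
    hsv=cv2.cvtColor(im,cv2.COLOR_BGR2HSV).astype(int);H,S,V=hsv[...,0],hsv[...,1],hsv[...,2]
    m0=np.zeros(H.shape,bool);m0[box[1]:box[3],box[0]:box[2]]=1
    v,u=np.indices(H.shape)
    K=np.array(info["K"]);T=np.array(info["T"])
    pts=cv2.undistortPoints(np.stack([u,v],-1).reshape(-1,1,2).astype(np.float64),K,np.array([info["k1"],0,0,0,0.])).reshape(400,640,2)
    P=np.stack([pts[...,0]*d,-pts[...,1]*d,-d],-1)@T[:3,:3].T+T[:3,3]
    C={}
    for n,m in dict(red=((H<8)|(H>172))&(S>150)&(V>90),green=(H>50)&(H<80)&(S>120)&(V>90)).items():
        m=(m&m0).astype(np.uint8);_,L,st,ce=cv2.connectedComponentsWithStats(m);k=1+st[1:,4].argmax()
        q=P[(L==k)];q=q[np.abs(q[:,2]-np.median(q[:,2]))<.004]
        C[n]=q.mean(0);print(cam,n,ce[k],st[k,4],np.round(q.mean(0),4), np.round((q.min(0)+q.max(0))/2,4))
    mw=m0&(((S<40)&(V>110))|((H>20)&(H<35)&(S>120)))&(P[...,2]>.1)&(P[...,2]<.13)
    A=P[mw]
    for _ in range(5):
        c=A.mean(0);n=np.linalg.svd(A-c,full_matrices=False)[2][2];n*=np.sign(n[2]);A=A[np.abs((A-c)@n)<.002]
    print("plane n",np.round(n,3),"tilt",np.degrees(np.arccos(n[2])),len(A),"dir",np.degrees(np.arctan2(-n[1],-n[0])))
    ey=C["red"]-C["green"];ey[2]=0;yaw=np.arctan2(-ey[0],ey[1]);print("yaw",yaw,"sep",np.linalg.norm(ey),"h above",[(C[k]-c)@n for k in C])
    # panel frame assuming midpoint of keys is (-27,0)
    y=C["red"]-C["green"];y-=n*(y@n);y/=np.linalg.norm(y);x=np.cross(y,n)
    mid=(C["red"]+C["green"])/2;mid=mid-n*((mid-c)@n);o=mid+.027*x;print("panel",np.round(o,4))
    Q=(P-o)@np.stack([x,y,n],1)
    mb=m0&(V<75)&(np.abs(Q[...,0]-.027)<.012)&(np.abs(Q[...,1])<.026)
    q=Q[mb];
    for b in np.arange(-.026,.026,.004):
        s=q[(q[:,1]>=b)&(q[:,1]<b+.004)]
        if len(s): print(round((b+.002)*1000),np.round(np.median(s[:,2])*1000,1),len(s),end=" | ")
    print()
ana("wrist",cv2.imread("pics/w1.png"),np.load("w1.npy"),info,(220,100,392,245))
ana("top",cv2.imread("pics/top0.png"),np.load("top0.npy"),optics.camera_info("top"),(250,138,325,195))
ana("scene",cv2.imread("pics/scene0.png"),np.load("scene0.npy"),optics.camera_info("scene"),(245,150,330,240))
a=cv2.imread("pics/w1.png")[130:250,215:395];cv2.imwrite("pics/w1c.png",cv2.resize(a,None,fx=4,fy=4,interpolation=2))
E
```

```text
wrist red [298.         223.39259259] 405 [0.5873 0.1267 0.1242] [0.5865 0.1272 0.1239]
wrist green [344.68373494 200.99096386] 332 [0.5973 0.0722 0.1175] [0.5972 0.0721 0.1177]
plane n [-0.158 -0.031  0.987] tilt 9.280425069942757 8172 dir 10.953158781021612
yaw 0.18079548258483527 sep 0.05545244634027191 h above [np.float64(0.01177961327534997), np.float64(0.005286327154790608)]
panel [0.62   0.104  0.1168]
-24 12.5 71 | -20 14.4 75 | -16 13.3 67 | -12 146.7 151 | -8 11.7 185 | -4 10.8 176 | 0 8.3 96 | 4 7.0 111 | 8 6.7 96 | 12 6.6 93 | 16 6.1 58 | 20 5.7 45 | 24 5.2 63 | 
top red [278.84347826 178.15652174] 115 [0.5832 0.128  0.124 ] [0.5829 0.1286 0.1239]
top green [303.28846154 174.        ] 104 [0.5954 0.0733 0.1173] [0.5952 0.0729 0.1171]
plane n [-0.162 -0.024  0.987] tilt 9.420586704253878 1624 dir 8.26929556255463
yaw 0.21824395490529633 sep 0.055974261758532394 h above [np.float64(0.012124807705680841), np.float64(0.004902460018113232)]
panel [0.6168 0.1061 0.1167]
-24 14.1 18 | -20 13.3 6 | -16 12.5 5 | -12 10.7 18 | -8 9.5 18 | -4 8.7 19 | 0 6.3 19 | 4 8.1 19 | 8 6.3 19 | 12 6.3 5 | 24 6.5 3 | 
scene red [290.13483146 194.5505618 ] 89 [0.5838 0.1297 0.1232] [0.5836 0.1299 0.123 ]
scene green [304.21621622 181.2972973 ] 74 [0.5965 0.0734 0.117 ] [0.5978 0.073  0.1169]
plane n [-0.16  -0.036  0.986] tilt 9.4410410563999 1040 dir 12.681286550695685
yaw 0.22112056936774804 sep 0.057788803890007526 h above [np.float64(0.011857245864144722), np.float64(0.005824246999354615)]
panel [0.6176 0.1072 0.1158]
-24 14.9 14 | -20 13.4 6 | -16 11.5 7 | -12 11.0 15 | -8 10.3 18 | -4 8.5 14 | 0 7.3 17 | 4 7.0 14 | 8 7.0 13 | 12 7.1 9 | 16 5.4 10 | 20 5.0 14 | 24 4.0 19 |
```

View pics/w1c.png

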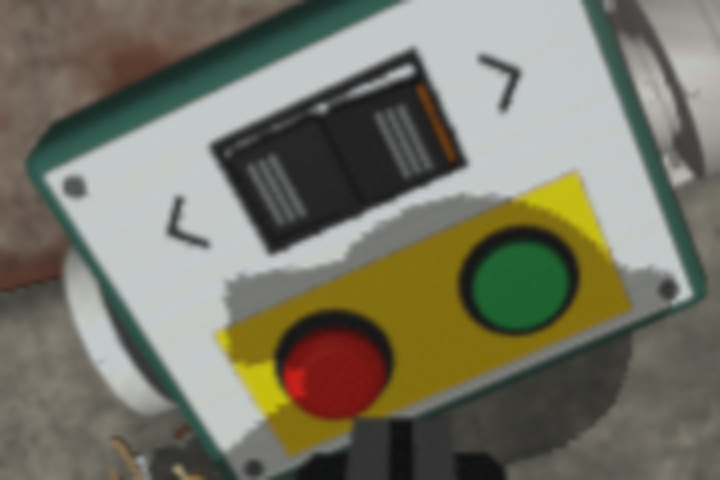

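```bash
cat > plan.py <<'E'
from h import *
from scipy.spatial.transform import Rotation as R
o=np.array([.618,.1055,.1165]);yaw=.205
RP=(R.from_euler("z",yaw)*R.from_euler("y",-np.radians(10))).as_matrix()
def tip(x,y,h): return o+RP@np.array([x,y,h])/1000
def tcp(x,y,h): return tip(x,y,h+19)
Rt=R.from_matrix(RP)*R.from_euler("x",np.pi)
def delta(x,y,h,s=None):
    s=s or get_obs();c=R.from_euler("xyz",s["tool_rot"])
    print((x,y,h),"travel",np.round((tcp(x,y,h)-s["tool_pos"])/.25,3),"dr",np.round((Rt*c.inv()).as_rotvec()/np.pi,4))
E
python3 - <<'E'
from plan import *
print(RP.round(4))
delta(-27,28,38);delta(-27,28,15)
E
```

```text
[[ 0.9642 -0.2036 -0.17  ]
 [ 0.2005  0.9791 -0.0353]
 [ 0.1736  0.      0.9848]]
(-27, 28, 38) travel [-0.157  0.081 -0.45 ] dr [-0.0013 -0.0561  0.1438]
(-27, 28, 15) travel [-0.141  0.085 -0.54 ] dr [-0.0013 -0.0561  0.1438]
```

```bash
python3 - <<'E'
from plan import *
for _ in range(4):
    s=get_obs();print(s["t"],s["tool_pos"],s["tool_rot"],np.abs(s["qvel"]).max());optics.capture("wrist")
E
```

```text
3.1667 [0.61571673 0.10511936 0.28032545] [-3.14143258e+00  1.11349804e-04 -2.47886289e-01] 0.008182331547131102
3.2167 [0.61567845 0.10529426 0.28051015] [-3.14128534e+00 -1.29670604e-04 -2.47386319e-01] 0.005269539927234626
3.2667 [0.61569148 0.10532184 0.28059337] [-3.14125630e+00 -2.69828455e-04 -2.47125575e-01] 0.0022425696233923484
3.3167 [0.61573666 0.10527198 0.28065045] [-3.14120552e+00 -3.44730525e-04 -2.47161218e-01] 0.004274188239379302
```

```bash
python3 - <<'E'
from plan import *
info=optics.camera_info("wrist");im,d=optics.capture("wrist")
hsv=cv2.cvtColor(im,cv2.COLOR_RGB2HSV).astype(int);H,S,V=hsv[...,0],hsv[...,1],hsv[...,2]
for n,m in dict(red=((H<8)|(H>172))&(S>150)&(V>90),green=(H>50)&(H<80)&(S>120)&(V>90)).items():
    m=m.copy();m[:120]=0;m[250:]=0;m[:,:220]=0;m[:,392:]=0
    _,L,st,ce=cv2.connectedComponentsWithStats(m.astype(np.uint8));k=1+st[1:,4].argmax()
    print(n,ce[k],st[k],unproj("wrist",ce[k],np.median(d[L==k]),info))
print("plan",tip(-27,28,13),tip(-27,-28,6))
print(proj("wrist",tip(-27,28,13),info),proj("wrist",tip(-27,-28,6),info))
E
```

```text
red [301.28501229 219.97297297] [289 210  25  21 407] [0.58698225 0.12699923 0.12429666]
green [348.08235294 197.63235294] [338 188  22  20 340] [0.59710572 0.07256073 0.11764546]
plan [0.58405692 0.12704136 0.124614  ] [0.59664676 0.07246139 0.11772035]
[301.93259866 222.55523964] [348.27054701 198.02763291]
```

play_rows(jaw=[1,1,1,1,1], travel=[[-0.155,0.08,-0.45],[-0.155,0.08,-0.45],[-0.155,0.08,-0.45],[-0.155,0.08,-0.45],[-0.155,0.08,-0.45]], dr=[[-0.0013,-0.056,0.143],[-0.0013,-0.056,0.143],[-0.0013,-0.056,0.143],[-0.0013,-0.056,0.143],[-0.0013,-0.056,0.143]])

```text
t: 3.83
tool_pos: [0.5741, 0.1235, 0.1656]
tool_rot: [3.14, -0.172, 0.209]
force: [-0.7, -0.4, 0.4]
grip_width: -0.002
gripper_force: 0.0
```

play_rows(jaw=[1,1,1], travel=[[0,0,0],[0,0,0],[0,0,0]], dr=[[0,0,0],[0,0,0],[0,0,0]])

```text
t: 4.08
tool_pos: [0.5789, 0.1249, 0.1692]
tool_rot: [-3.141, -0.176, 0.2]
force: [0.8, 1.1, -0.0]
grip_width: -0.0
gripper_force: 0.0
```

```bash
python3 - <<'E'
from plan import *
s=get_obs();print(s["t"],s["tool_pos"],s["tool_rot"],s["force"])
delta(-27,28,15,s);delta(-27,28,9,s);delta(-27,28,5,s)
im,d=optics.capture("wrist");cv2.imwrite("pics/w2.png",im[100:300,200:460,::-1].repeat(2,0).repeat(2,1))
E
```

```text
4.0833 [0.57892099 0.12490469 0.16921103] [-3.14057311 -0.17644008  0.19956019] [ 0.76182544  1.06764345 -0.00929727]
(-27, 28, 15) travel [ 0.006  0.006 -0.096] dr [-0.0004  0.0005  0.0017]
(-27, 28, 9) travel [ 0.01   0.006 -0.119] dr [-0.0004  0.0005  0.0017]
(-27, 28, 5) travel [ 0.013  0.007 -0.135] dr [-0.0004  0.0005  0.0017]
```

View pics/w2.png

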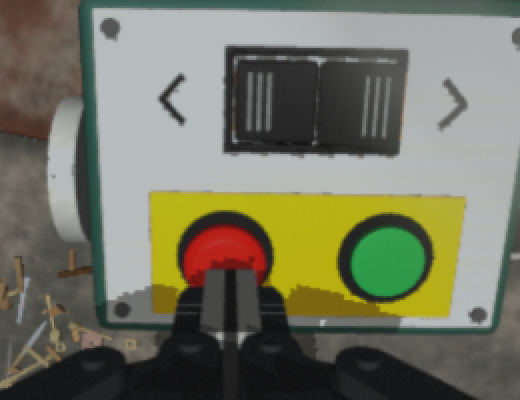

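Tips hover over the red key (crop 230,270), square with the panel. Pressing.

play_rows(jaw=[1,1,1,1,1], travel=[[0.004,0.005,-0.05],[0.007,0.006,-0.085],[0.008,0.006,-0.1],[0.009,0.006,-0.11],[0.01,0.006,-0.12]], dr=[[0,0,0],[0,0,0],[0,0,0],[0,0,0],[0,0,0]])

```text
t: 4.55
tool_pos: [0.5802, 0.1256, 0.1376]
tool_rot: [3.141, -0.174, 0.201]
force: [0.4, 0.7, 0.4]
grip_width: -0.001
gripper_force: 0.0
```

play_rows(jaw=[1,1,1], travel=[[0.001,0,-0.008],[0.002,0,-0.014],[0.002,0,-0.014]], dr=[[0,0,0],[0,0,0],[0,0,0]])

```text
t: 4.8
tool_pos: [0.5803, 0.1256, 0.1364]
tool_rot: [3.141, -0.175, 0.202]
force: [-11.5, -1.5, 18.2]
grip_width: -0.001
gripper_force: 10.4
```

play_rows(jaw=[1,1,1,1,1], travel=[[-0.01,0,0.06],[-0.02,0,0.12],[-0.02,0,0.12],[-0.02,0,0.12],[-0.02,0,0.12]], dr=[[0,0,0],[0,0,0],[0,0,0],[0,0,0],[0,0,0]])

```text
t: 5.22
tool_pos: [0.5752, 0.1256, 0.164]
tool_rot: [-3.141, -0.174, 0.201]
force: [0.5, 0.5, -0.5]
grip_width: -0.0
gripper_force: 0.0
```

```bash
python3 - <<'E'
from plan import *
s=get_obs();print(s["t"],s["tool_pos"],s["tool_rot"],s["force"])
delta(27,-21,40,s);delta(27,-21,15,s);delta(27,-21,7.5,s)
info=optics.camera_info("wrist");im,d=optics.capture("wrist");cv2.imwrite("pics/w3.png",im[100:300,200:460,::-1].repeat(2,0).repeat(2,1))
for n,q in dict(green=(-27,-28),red=(-22,28),rl=(27,18),rr=(27,-18)).items():
    u=proj("wrist",tip(*q,8),info).round().astype(int)
    for r in (0,): 
        P=unproj("wrist",u,np.median(d[u[1]-2:u[1]+3,u[0]-2:u[0]+3]),info);print(n,u,(RP.T@(P-o)*1000).round(1))
E
```

```text
5.2167 [0.57523522 0.12558527 0.16403162] [-3.14138252 -0.17424576  0.20133173] [ 0.48995396  0.54145494 -0.48351004]
(27, -21, 40) travel [ 0.252 -0.149  0.061] dr [-0.     -0.0001  0.0012]
(27, -21, 15) travel [ 0.269 -0.146 -0.037] dr [-0.     -0.0001  0.0012]
(27, -21, 7.5) travel [ 0.274 -0.145 -0.067] dr [-0.     -0.0001  0.0012]
green [399 229] [-25.2 -26.3  12.7]
red [314 222] [-23.   28.1   5.6]
rl [330 145] [27.  18.1  5.3]
rr [390 146] [ 27.1 -16.7  12.5]
```

View pics/w3.png

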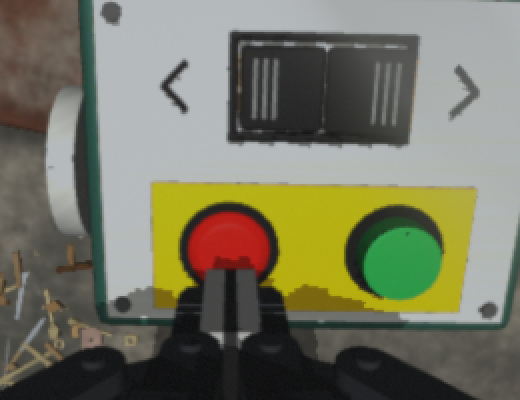

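Red is latched down (5.6 mm), green up (12.7 mm), rocker's right end still raised. On to its right pad.

play_rows(jaw=[1,1,1,1,1], travel=[[0.1,-0.05,0.06],[0.25,-0.149,0.06],[0.252,-0.149,0.06],[0.252,-0.149,0.06],[0.252,-0.149,0.06]], dr=[[0,0,0],[0,0,0],[0,0,0],[0,0,0],[0,0,0]])

```text
t: 5.68
tool_pos: [0.6381, 0.0877, 0.1778]
tool_rot: [3.141, -0.172, 0.2]
force: [-0.7, -0.2, -0.1]
grip_width: 0.002
gripper_force: 0.0
```

play_rows(jaw=[1,1,1,1,1], travel=[[0.01,0,-0.05],[0.016,0.002,-0.09],[0.018,0.003,-0.105],[0.02,0.003,-0.115],[0.021,0.003,-0.123]], dr=[[0,0,0],[0,0,0],[0,0,0],[0,0,0],[0,0,0]])

```text
t: 6.1
tool_pos: [0.6432, 0.0895, 0.148]
tool_rot: [3.142, -0.173, 0.202]
force: [-1.0, -0.3, -0.2]
grip_width: -0.002
gripper_force: 0.0
```

```bash
python3 - <<'E'
from plan import *
s=get_obs();print(s["t"],(RP.T@(s["tool_pos"]-o)*1000-[0,0,19]).round(1),s["force"])
E
```

```text
6.1 [ 26.5 -20.8   8.3] [-0.99980457 -0.30549967 -0.19091788]
```

play_rows(jaw=[1,1,1], travel=[[0.001,0,-0.006],[0.001,0,-0.01],[0.001,0,-0.01]], dr=[[0,0,0],[0,0,0],[0,0,0]])

```text
t: 6.35
tool_pos: [0.6439, 0.0894, 0.1465]
tool_rot: [-3.141, -0.175, 0.202]
force: [-2.1, 0.5, 2.2]
grip_width: -0.003
gripper_force: 0.9
```

play_rows(jaw=[1,1,1,1,1], travel=[[-0.01,0,0.07],[-0.03,0,0.14],[-0.1,0,0.14],[-0.16,0,0.14],[-0.16,0,0.14]], dr=[[0,0,0],[0,0,0],[0,0,0],[0,0,0],[0,0,0]])

```text
t: 6.77
tool_pos: [0.6018, 0.0889, 0.1816]
tool_rot: [-3.141, -0.175, 0.201]
force: [-1.6, -0.4, -0.0]
grip_width: -0.001
gripper_force: 0.0
```

```bash
cat > chk.py <<'E'
from plan import *
s=get_obs();print(s["t"],s["tool_pos"],s["force"])
info=optics.camera_info("wrist");im,d=optics.capture("wrist")
for n,q in dict(green=(-25,-28),red=(-25,28),rl=(27,18),rr=(27,-18)).items():
    u=proj("wrist",tip(*q,8),info).round().astype(int)
    P=unproj("wrist",u,np.median(d[u[1]-2:u[1]+3,u[0]-2:u[0]+3]),info);print(n,u,(RP.T@(P-o)*1000).round(1))
delta(-27,-28,38,s);delta(-27,-28,15,s);delta(-27,-28,5,s)
E
python3 chk.py
```

```text
6.7667 [0.60183707 0.08894337 0.18163286] [-1.61121477 -0.36886777 -0.01583463]
green [335 246] [ -0.2 -24.3  58.2]
red [257 246] [-25.8  28.8   5.7]
rl [267 176] [28.  17.4 13. ]
rr [321 176] [ 26.3 -18.    5.7]
(-27, -28, 38) travel [-0.055 -0.073 -0.055] dr [-0.0003 -0.      0.0011]
(-27, -28, 15) travel [-0.04  -0.07  -0.145] dr [-0.0003 -0.      0.0011]
(-27, -28, 5) travel [-0.033 -0.068 -0.185] dr [-0.0003 -0.      0.0011]
```

Rocker is fully over (left 13.0, right 5.7 mm) and red is still down. Now the green key.

play_rows(jaw=[1,1,1,1,1], travel=[[-0.05,-0.07,-0.02],[-0.055,-0.073,-0.055],[-0.047,-0.072,-0.1],[-0.042,-0.07,-0.135],[-0.04,-0.07,-0.148]], dr=[[0,0,0],[0,0,0],[0,0,0],[0,0,0],[0,0,0]])

```text
t: 7.23
tool_pos: [0.5941, 0.0717, 0.1427]
tool_rot: [3.141, -0.173, 0.202]
force: [-2.0, 0.5, 3.7]
grip_width: 0.002
gripper_force: 1.7
```

play_rows(jaw=[1,1,1,1,1], travel=[[0.002,0,-0.012],[0.004,0,-0.022],[0.006,0.001,-0.032],[0.007,0.002,-0.038],[0.007,0.002,-0.038]], dr=[[0,0,0],[0,0,0],[0,0,0],[0,0,0],[0,0,0]])

```text
t: 7.65
tool_pos: [0.5957, 0.0719, 0.1373]
tool_rot: [3.141, -0.176, 0.202]
force: [-13.2, -1.8, 25.4]
grip_width: 0.0
gripper_force: 13.4
```

play_rows(jaw=[1,1,1,1,1], travel=[[-0.01,0,0.06],[-0.02,0,0.12],[-0.02,0,0.22],[-0.02,0,0.22],[-0.02,0,0.22]], dr=[[0,0,0],[0,0,0],[0,0,0],[0,0,0],[0,0,0]])

```text
t: 8.07
tool_pos: [0.5918, 0.0727, 0.1915]
tool_rot: [-3.141, -0.178, 0.202]
force: [-0.0, 0.7, -0.3]
grip_width: -0.006
gripper_force: 0.0
```

```bash
echo 'cv2.imwrite("pics/w4.png",im[100:300,200:460,::-1].repeat(2,0).repeat(2,1))'>>chk.py; python3 chk.py
```

```text
8.0667 [0.59180798 0.0727365  0.19146395] [-0.00146589  0.68248597 -0.31282649]
green [316 226] [-25.8 -28.4   5.9]
red [241 226] [-22.9  26.9  12.9]
rl [250 157] [27.8 16.9 12.8]
rr [301 157] [ 26.7 -17.8   5.9]
(-27, -28, 38) travel [-0.015 -0.008 -0.094] dr [-0.0005  0.0011  0.001 ]
(-27, -28, 15) travel [ 0.    -0.005 -0.185] dr [-0.0005  0.0011  0.001 ]
(-27, -28, 5) travel [ 0.007 -0.004 -0.224] dr [-0.0005  0.0011  0.001 ]
```

View pics/w4.png

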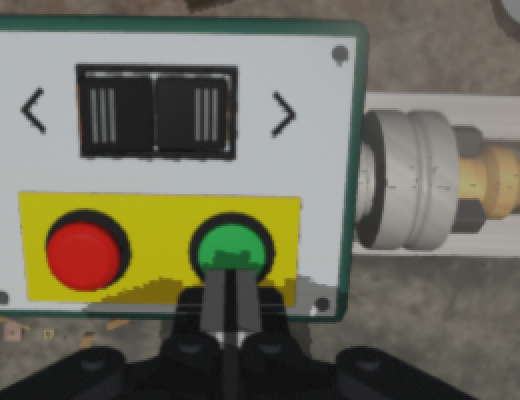

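Green is down, red is up, and the rocker is over to its other side. I'll rise clear and hand in.

play_rows(jaw=[1,1,1,1,1], travel=[[0,0,0.15],[0,0,0.3],[0,0,0.3],[0,0,0.3],[0,0,0.3]], dr=[[0,0,0],[0,0,0],[0,0,0],[0,0,0],[0,0,0]])

```text
t: 8.53
tool_pos: [0.5903, 0.0722, 0.2636]
tool_rot: [-3.141, -0.173, 0.201]
force: [0.2, -0.7, -1.3]
grip_width: -0.004
gripper_force: 0.0
```

```bash
python3 -c "
from station import ctrl
print(ctrl.sign_off())"
```

```text
the job is handed in; nothing more can be done
None
```

I pressed the red stop key until it latched, tipped the rocker to its other side, and pressed the green start key until it latched; the last camera check showed green down, red up and the rocker over, and I handed the job in at about 8.5 s with the arm clear (the sign-off returned no verdict).

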